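# Set stripped engine parts into their bench holders

## Task

The engine is stripped and its cleaned parts must go into their holders for measuring: stand the piston in the round cup, lay the connecting rod flat in the rod cradle with its big end in the wide end, slip the large gear over the thick post and the small gear over the thin post. Each part must sit fully home in its holder; set the parts down rather than dropping them, let go of them all, and leave the oil bottle and the screwdriver where they are.

Things in the scene. Friction and masses are not known exactly. Their poses are not given: they have to be found in the camera images.
- piston: Loose aluminium piston, a plain cylinder 54 mm in diameter and 46 mm high with three dark ring grooves near the top, standing upright crown up; about 0.25 kg. Origin: centre of its underside; z up.
- rod: Loose bright steel connecting rod lying flat, 141 mm long, 0.3 kg: big-end ring (54 mm outside, 18 thick), straight shank 14 mm wide (top 16 mm above the underside), small-end ring (28 mm outside, 18 thick). Origin: on the underside, on the shank near the centre of mass. x runs towards the small end: big-end centre at x = -45 mm, small-end centre at +55, bare shank from -18 to +41. z up.
- gear_large: Loose dark steel spur gear lying flat, 64 mm in diameter (fine teeth, grips like a round disc), 18 mm thick, with a wide round bore of 44 mm through it; 0.25 kg. Origin: centre of its underside; z up, along the bore.
- gear_small: Loose dark steel spur gear lying flat, 50 mm in diameter (fine teeth, grips like a round disc), 18 mm thick, with a round bore of 26 mm through it; 0.17 kg. Origin: centre of its underside; z up, along the bore.
- cup: Fixed round black cup for the piston, open above: 82 mm outside, 72 mm inside, rim 18 mm above the bench, inner floor 6 mm above the bench. Origin: centre of its underside; z up.
- trough: Fixed rod cradle: ply plate 180 x 86 mm, 6 thick, with low black walls (tops 18 mm above the bench) round both ends, open at the sides from x = -35 to +48 mm. Inside width 72 at the wide end (big end), 46 at the narrow end; end walls' inner faces at x = -81 and +78. Origin: on the underside, the rod's origin belongs over it; x towards the narrow end, the rod's x lies along it, same sense. z up.
- post_thick: Fixed holder for the large gear: a plywood disc 80 mm in diameter and 8 mm thick with a thick black post, 28 mm in diameter, standing at its centre, its bevelled top 40 mm above the bench. The gear lies flat on the disc with the post through its bore. Origin: centre of the underside; z up.
- post_thin: Fixed holder for the small gear: a plywood disc 80 mm in diameter and 8 mm thick with a thin black post, 10 mm in diameter, standing at its centre, its bevelled top 40 mm above the bench. The gear lies flat on the disc with the post through its bore. Origin: centre of the underside; z up.
- oil_bottle: Bystander: standing grey plastic oil bottle with a red cap, 60 mm in diameter, 150 mm high, at the right edge of the work. Origin: centre of its underside.
- screwdriver: Bystander: screwdriver, 150 mm long, with an orange handle, lying at the left edge of the work. Origin: near its middle, on the bench; x towards the tip.
Not all that is in view belongs to the job. What is shaped like the rod but red is not meant. What is shaped like the post_thin but yellow is not meant.

How it is judged (in metres and radians):
At the end, for the whole second after the job is handed in: Piston upright in the cup, gears flat on the discs of their posts (centres within 12 mm), rod flat in the cradle (within 14 mm and 0.25 rad); each less than 3 mm above its seat, tilted under 0.08 rad, at rest and released (horizontal distance between piston and cup below 0.012 m and z of piston in the frame of cup below 0.009 m and angle between each of piston, rod, gear_large, gear_small's own z axis and vertical below 0.08 rad and linear speed of each of piston, rod, gear_large, gear_small below 0.02 m/s and horizontal distance between rod and trough below 0.014 m and z of rod in the frame of trough below 0.009 m and horizontal distance between gear_large and post_thick below 0.012 m and z of gear_large in the frame of post_thick below 0.011 m and horizontal distance between gear_small and post_thin below 0.012 m and z of gear_small in the frame of post_thin below 0.011 m and angle between the x axis of rod and the x axis of trough, either way round below 0.25 rad and contact force between each of piston, rod, gear_large, gear_small and the fingers below 0.1 N); the robot touches nothing.
It fails at once if a part is dropped (falls some 25 mm or more, free of the fingers, faster than 0.7 m/s) ((linear speed of piston above 0.7 m/s and contact force between piston and the fingers below 0.05 N) or (linear speed of rod above 0.7 m/s and contact force between rod and the fingers below 0.05 N) or (linear speed of gear_large above 0.7 m/s and contact force between gear_large and the fingers below 0.05 N) or (linear speed of gear_small above 0.7 m/s and contact force between gear_small and the fingers below 0.05 N)).
It fails at once if the oil bottle is moved by more than 30 mm (distance of oil_bottle from where it was at the start of the episode above 0.03 m).
It fails at once if the screwdriver is moved by more than 30 mm (distance of screwdriver from where it was at the start of the episode above 0.03 m).
It also fails if it takes over 104 s, if anything falls off the work surface, if the arm or the gripper's body presses on something with over 40 N, if the wrist force passes 120 N, or if a joint passes its speed limit or range.

## Robot

A 7-joint arm with a two-finger parallel gripper is mounted at the origin on the work surface. World frame = base frame: x ahead of the robot, y to its left, z up, the work surface at z = 0. Lengths are in m, angles in degrees, forces in N, time in s.
With the tool pointing down it reaches from about 0.4 to 0.9 m from the base axis. Payload 5.5 kg.
Tool frame: the origin (TCP) lies midway between the tips of the shut fingers; the grasp point (between the pads) lies 19 mm behind it; z points along the fingers, y is the direction in which the jaws open and shut (so a half turn about z gives the same grasp; the last joint's range is limited). The gripper opens to 85 mm and grips with 20 to 120 N. Pads are 22 mm wide; open, the fingers measure 114 mm over their backs; the gripper's body (76 mm by 85 mm) begins 54 mm behind the grasp point. The pads swing forward as they close: fully open they stand 13 mm farther back than shut.
Start: joints at [-48.805, 28.699, -24.465, 88.831, 12.651, 65.22, -12.049], TCP at [0.286, 0.584, 0.231] pointing down, gripper open.
Joint ranges: [-164.97, 164.97], [-17.58, 116.51], [-87.97, 89.64], [11.32, 138.91], [-80.73, 260.73], [10.89, 115.49], [-147.41, 147.41]. Speed limits (degrees/s): [147.25, 147.25, 180, 180, 180, 180, 180].

## Interface

Orientations are given as [roll, pitch, yaw] about the fixed x, y, z axes, in that order (R = Rz(yaw) Ry(pitch) Rx(roll)).
In Python, from rig import ctrl, eyes, order gives the robot as it stands.
- The arm moves only by the tool arm_command, never from a script. Its argument "targets" is a list of rows, each a list of 5 numbers: the shift along the tool's x, y, z in mm, then the turn about the tool's z in degrees, then the opening, from 0 (shut) to 1 (fully open). In form: [[dx, dy, dz, roll, grip], ...]. A call has 1 to 20 rows; each row is the pose to reach, as a shift and turn from the pose commanded when the call began, along the tool's axes at that moment; what a row does not reach only later rows make up. A row lasts 1/8 s, in which the tool goes at most 62.5 mm and 10.7 degrees, less where a joint would pass 70% of its speed; a pose out of reach is approached as far as the arm can. A call with a gripper value outside its range is refused whole. The fingers move at their own pace and stop on an object; "newtons" is the grip in N (left out, the last holds). Time passes only in rows, so rows that repeat a pose let the fingers close. It gives the time, the measured TCP pose, the force and the opening at its end, in the units of the state.
- ctrl.read_state(): the state, without advancing time (a new reading comes with each control period).
- eyes.grab_frame(name): name is "scene" or "top"; returns (picture, depth): 480x640x3 uint8, red, green, blue; 480x640 float32, m along the optical axis (not along the pixel's ray), 0 where there is no reading.
- eyes.calibration(name): a dict with "camera_matrix" (3x3 intrinsics, pixels), "T" (4x4, takes a point from camera to world coordinates). Camera axes: x right, y down, z forward; pixel columns grow to the right and rows downward; lengths in m; the calibration is good to about 2 mm. A picture is of the moment at which its call begins. calibration takes no time and is no camera call.
- order.finish_job(): hands the job in, once; it reports no verdict.
The state is a dict: "time": time; "q": joint angles; "joint_velocities": joint speeds; "joint_torque": joint torques, N m; "eef_pos": TCP position; "ee_rot": TCP orientation; "contact_force": force on the tool from outside, world axes, zero at the start; "wrist_torque": the same for the moment, N m; "finger_gap": opening from 0.0 (shut) to 1.0 (fully open).
Only numpy, scipy, OpenCV 4.12 (cv2) and the standard library are available. Lean on these libraries where they do the work, as an engineer would, in place of code of your own. Each camera call takes 0.05 s, during which the arm holds its last target.

## Working session

There is one attempt and no reset: what is moved stays moved. The work goes in short steps, Python scripts to look and compute and a tool call to move; the robot and the scene stay as the last step left them, time stands still between calls to the robot, and variables do not carry over. Pictures are saved under pics/ and viewed, and the job is handed in when it is done.

Besides the shell and the picture viewer there is one more tool, called as name(argument=value, ...) on one line, values as JSON. arm_command: Moves the arm, as the interface text tells. Its arguments: {"type":"object","properties":{"targets":{"type":"array","items":{"type":"array","items":{"type":"number"}}},"newtons":{"type":"number"}},"required":["targets"]}

```bash
ls; mkdir -p pics; python3 - <<'E'
from rig import ctrl, eyes, order
import cv2,numpy as np
for n in("scene","top"):
    p,d=eyes.grab_frame(n); cv2.imwrite(f"pics/{n}0.png",p[:,:,::-1]); np.savez(f"{n}0.npz",p=p,d=d)
    c=eyes.calibration(n); print(n,c["camera_matrix"],c["T"])
print(ctrl.read_state())
E
```

```text
pics
scene [[550.13877016   0.         311.47889413]
 [  0.         550.13877016 239.57757843]
 [  0.           0.           1.        ]] [[-0.04606865  0.60324808 -0.79622198  1.42504066]
 [ 0.9988659   0.03741287 -0.02944803  0.0266702 ]
 [ 0.01202448 -0.79667561 -0.60428749  0.7753357 ]
 [ 0.          0.          0.          1.        ]]
top [[600.5561384    0.         317.89195233]
 [  0.         600.5561384  239.34631353]
 [  0.           0.           1.        ]] [[-0.01725271 -0.99245919  0.12135527  0.27844971]
 [-0.99983836  0.01773913  0.00292889 -0.01180701]
 [-0.00505954 -0.12128513 -0.99260482  1.72090018]
 [ 0.          0.          0.          1.        ]]
{'time': 0.1, 'q': array([-48.80242311,  28.75043909, -24.45264535,  88.88543791,
        12.65121464,  65.22026833, -12.04777981]), 'joint_velocities': array([ 0.02939885, -0.07127427,  0.0570413 , -0.14396547,  0.01656942,
        0.00769775,  0.040444  ]), 'joint_torque': array([-1.09819084e-02, -5.70810127e+01, -5.83857849e+00, -2.81747800e+01,
        1.05358724e-02,  5.56434432e-03, -1.51049545e-05]), 'eef_pos': array([0.28591152, 0.58303969, 0.23033895]), 'ee_rot': array([-1.79897083e+02, -2.92569549e-03,  1.53885645e+02]), 'contact_force': array([ 0.05726877, -0.13918502,  0.02512091]), 'wrist_torque': array([-0.00800099, -0.01198061,  0.00163332]), 'finger_gap': 0.998083252365676}
```

View pics/scene0.png

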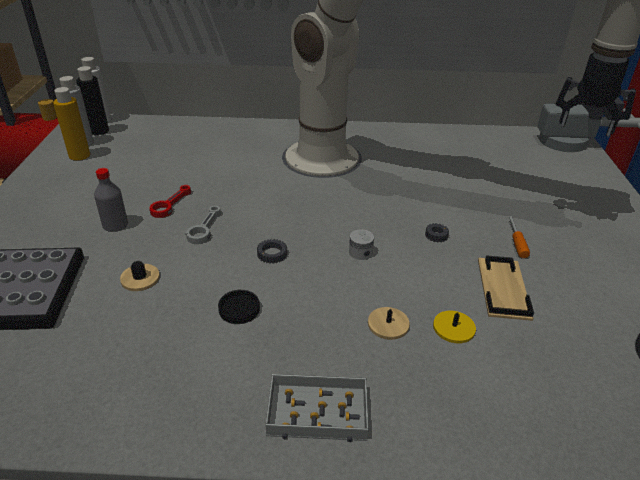

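View pics/top0.png

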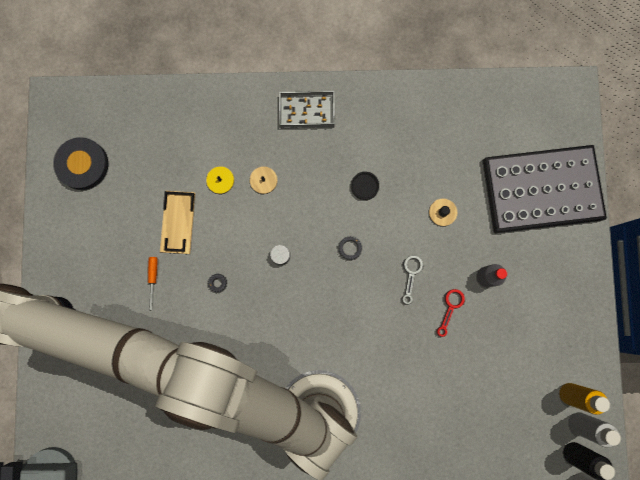

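The scene view and the top view show all the parts. In the top view, the piston is at (280,255), the large gear at (349,248), the small gear at (217,283) and the rod at (411,280). The cup is at (365,186), the thick post at (443,212), the thin post at (263,180) and the cradle at (177,223). I'll enlarge these next.

```bash
python3 - <<'E'
import cv2
p=cv2.imread("pics/top0.png")
a=cv2.resize(p[150:310,140:300],None,fx=5,fy=5,interpolation=cv2.INTER_CUBIC)[:600]
cv2.imwrite("pics/cA.png",cv2.resize(p[160:310,130:300],None,fx=4,fy=4,interpolation=cv2.INTER_CUBIC))
cv2.imwrite("pics/cB.png",cv2.resize(p[160:310,300:470],None,fx=4,fy=4,interpolation=cv2.INTER_CUBIC))
E
```

```text
(no output)
```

View pics/cA.png

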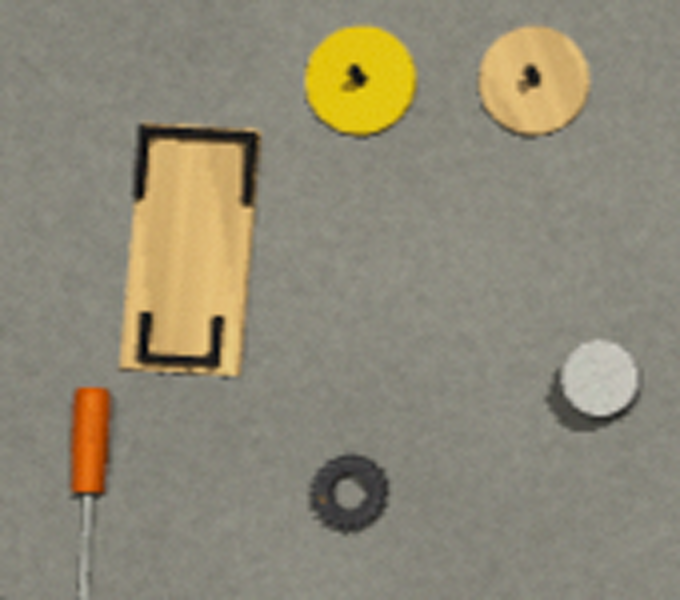

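View pics/cB.png

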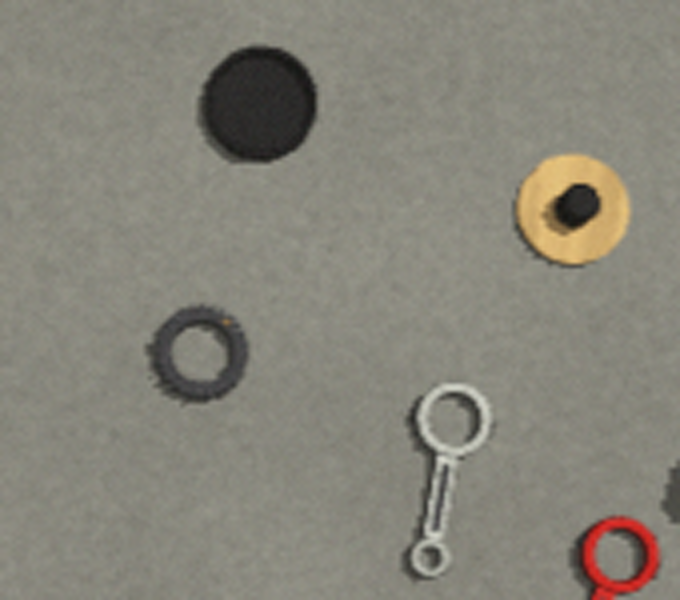

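```bash
cat > h.py <<'E'
import numpy as np, cv2
from rig import ctrl, eyes, order
def pt(cam,u,v,z):
    c=eyes.calibration(cam);K=np.array(c["camera_matrix"]);T=np.array(c["T"])
    r=T[:3,:3]@np.linalg.solve(K,[u,v,1.]);o=T[:3,3]
    return o+r*(z-o[2])/r[2]
def proj(cam,P):
    c=eyes.calibration(cam);K=np.array(c["camera_matrix"]);T=np.linalg.inv(np.array(c["T"]))
    q=K@(T[:3,:3]@np.asarray(P)+T[:3,3]);return q[:2]/q[2]
def A(X,Y,z,x0=130,y0=160,s=4): return pt("top",x0+(X+.5)/s-.5,y0+(Y+.5)/s-.5,z)
def B(X,Y,z): return A(X,Y,z,300)
def goto(x,y,z,yaw=None):
    "print shift in tool axes from the measured pose"
    from scipy.spatial.transform import Rotation as R
    s=ctrl.read_state();M=R.from_euler("xyz",s["ee_rot"],degrees=True).as_matrix()
    d=M.T@(np.array([x,y,z])-s["eef_pos"])*1000
    print("shift",d.round(1), "pos",s["eef_pos"].round(4),"rot",s["ee_rot"].round(2),"t",s["time"])
    if yaw is not None:
        # tool z down: turn about tool z by r lowers yaw by r
        r=-(yaw-s["ee_rot"][2]); r=(r+90)%180-90; print("turn",round(r,1))
E
python3 - <<'E'
from h import *
P=dict(thin=A(535,80,.008),gs=A(349,493,.018),piston=A(599,378,.046),cup=B(259,104,.018),thick=B(573,209,.008),gl=B(199,354,.018),big=B(453,419,.018),small=B(430,557,.018))
for k,v in P.items(): print(k,v[:2].round(4),proj("scene",v).round(1))
c=[A(*a,.006) for a in((140,124),(260,130),(240,376),(121,369))]
for v in c: print(v.round(4))
print("trough c",np.mean(c,0))
m=lambda a,b:(c[a]+c[b])/2
x=m(2,3)-m(0,1);print(np.linalg.norm(x),np.linalg.norm(m(1,2)-m(0,3)),np.degrees(np.arctan2(x[1],x[0])))
x=P["small"]-P["big"];print(np.linalg.norm(x),np.degrees(np.arctan2(x[1],x[0])))
print(np.linalg.norm(B(517,209,.008)-B(630,209,.008)),np.linalg.norm(B(153,354,.018)-B(248,354,.018)))
E
```

```text
thin [0.6658 0.1489] [387.9 321.1]
gs [0.3675 0.2816] [436.8 228.9]
piston [0.4434 0.1018] [361.7 235.8]
cup [ 0.6405 -0.1437] [239.1 302.2]
thick [ 0.5613 -0.3688] [139.1 275.3]
gl [ 0.4598 -0.0961] [272.4 247. ]
big [ 0.4102 -0.2753] [197.6 230.9]
small [ 0.313  -0.2555] [213.9 207.8]
[0.6389 0.4366 0.006 ]
[0.6328 0.3492 0.006 ]
[0.4534 0.3622 0.006 ]
[0.46   0.4478 0.006 ]
trough c [0.54626294 0.39899371 0.006     ]
0.17957499533279292 0.08673005933873028 176.1366715105881
0.09918307775006034 168.51199381217253
0.08145794396019561 0.06768914496318523
```

Measured sizes agree with the given ones: rod spacing is 99 mm against 100, plate 180x87, disc 81. The scene camera projections match too. I'll start with the small gear.

```bash
python3 - <<'E'
from h import *
goto(.3675,.2816,.12,127)
# trough wall inner faces, bottle
a=(A(140,140,.018)+A(243,146,.018))/2
b=(A(150,352,.018)+A(214,354,.018))/2
print(a,b,"bottle",pt("top",501,273,.15))
E
```

```text
shift [-205.9 -234.6  110.7] pos [0.2859 0.583  0.2303] rot [-179.9    -0.    153.89] t 0.1
turn 26.9
[0.62170929 0.3961227  0.018     ] [0.46940186 0.40120779 0.018     ] bottle [ 0.37336814 -0.4840847   0.15      ]
```

arm_command(targets=[[-206, -235, 110, 27, 1], [-206, -235, 110, 27, 1], [-206, -235, 110, 27, 1], [-206, -235, 110, 27, 1], [-206, -235, 110, 27, 1], [-206, -235, 110, 27, 1], [-206, -235, 110, 27, 1], [-206, -235, 110, 27, 1]], newtons=40)

```text
time: 1.1
eef_pos: [0.3676, 0.2844, 0.122]
ee_rot: [179.9, -0.1, 127.0]
contact_force: [0.1, 0.0, -1.3]
finger_gap: 0.998
```

```bash
python3 - <<'E'
from h import *
goto(.3675,.2816,.002,127)
print(ctrl.read_state()["q"].round(1))
p,d=eyes.grab_frame("scene"); cv2.imwrite("pics/s1.png",cv2.resize(p[100:320,340:600],None,fx=3,fy=2.7)[:,:,::-1])
E
```

```text
shift [ -2.3  -2.  120. ] pos [0.3676 0.2844 0.122 ] rot [ 1.7989e+02 -6.0000e-02  1.2701e+02] t 1.1
turn 0.0
[-27.7  17.7 -15.3 120.5   6.7  42.5 -10.2]
```

View pics/s1.png

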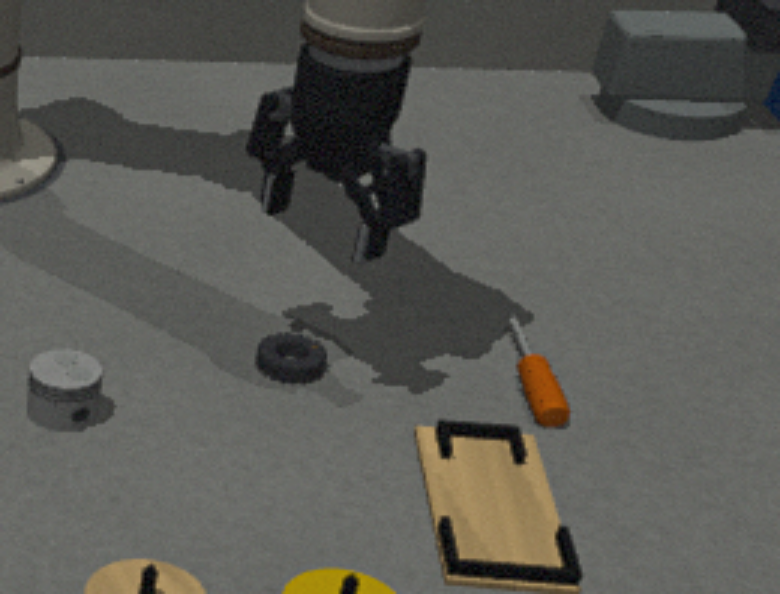

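The crop shows the open gripper above the small gear, at crop (291,357). Nothing is in the way, so I'll descend.

arm_command(targets=[[0, 0, 60, 0, 1], [0, 0, 90, 0, 1], [0, 0, 105, 0, 1], [0, 0, 105, 0, 1], [0, 0, 105, 0, 1]])

```text
time: 1.78
eef_pos: [0.3683, 0.2832, 0.0174]
ee_rot: [179.9, -0.0, 126.9]
contact_force: [1.4, -0.1, -0.2]
finger_gap: 0.998
```

```bash
python3 - <<'E'
from h import *
goto(.3675,.2816,.002,127)
p,d=eyes.grab_frame("scene"); cv2.imwrite("pics/s2.png",cv2.resize(p[160:270,380:510],None,fx=5,fy=5)[:,:,::-1])
E
```

```text
shift [-0.8 -1.6 15.4] pos [0.3683 0.2832 0.0174] rot [ 1.7988e+02 -1.0000e-02  1.2692e+02] t 1.775
turn -0.1
```

View pics/s2.png

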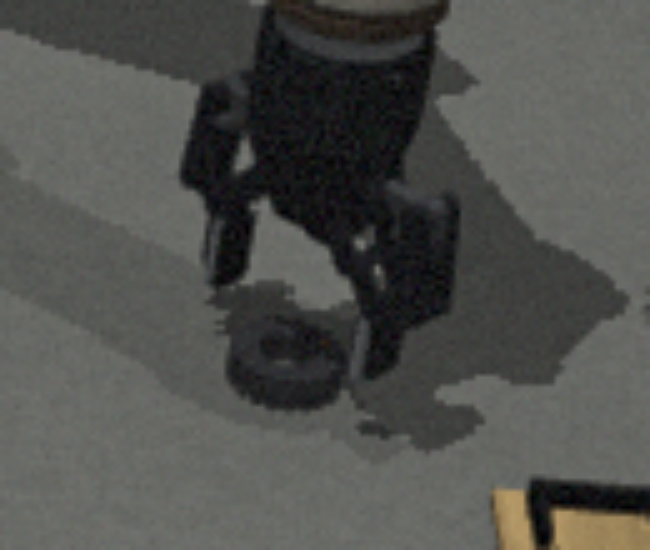

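The gear lies between the two fingers at crop (288,360). I'll go down and grip.

arm_command(targets=[[-1, -1, 14, 0, 1], [-1, -1, 15, 0, 1], [-1, -1, 15, 0, 0], [-1, -1, 15, 0, 0], [-1, -1, 15, 0, 0], [-1, -1, 15, 0, 0], [-1, -1, 15, 0, 0], [-1, -1, 15, 0, 0]], newtons=40)

```text
time: 2.82
eef_pos: [0.3676, 0.2807, 0.0017]
ee_rot: [180.0, 0.0, 126.9]
contact_force: [-1.5, -0.2, 6.0]
finger_gap: 0.563
```

arm_command(targets=[[0, 0, -20, 0, 0], [0, 0, -60, 0, 0], [0, 0, -100, 0, 0], [0, 0, -100, 0, 0]])

```text
time: 3.32
eef_pos: [0.3694, 0.2821, 0.104]
ee_rot: [179.6, 0.0, 126.9]
contact_force: [0.8, -0.4, -2.0]
finger_gap: 0.56
```

```bash
python3 - <<'E'
from h import *
goto(.6658,.1489,.08,103)
p,d=eyes.grab_frame("scene"); cv2.imwrite("pics/s3.png",cv2.resize(p[120:250,380:510],None,fx=5,fy=4.5)[:,:,::-1])
p,d=eyes.grab_frame("top"); cv2.imwrite("pics/t3.png",cv2.resize(p[220:340,150:280],None,fx=5,fy=5)[:,:,::-1])
E
```

```text
shift [-284.4  157.    25. ] pos [0.3694 0.2821 0.104 ] rot [1.7964e+02 1.0000e-02 1.2688e+02] t 3.325
turn 23.9
```

View pics/s3.png

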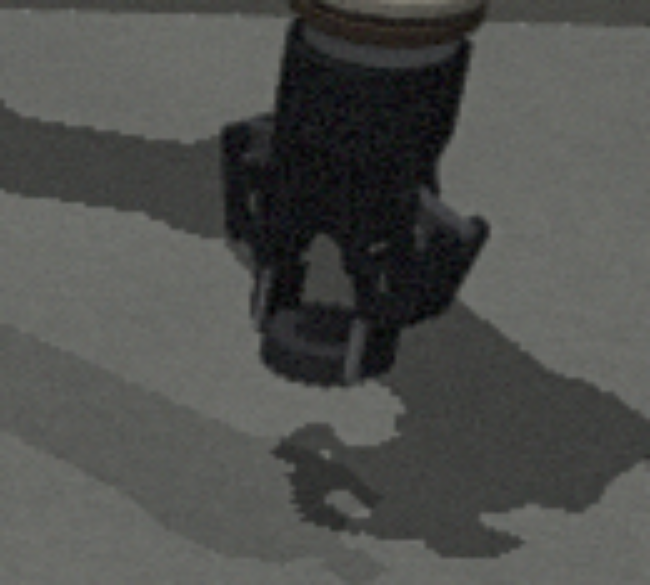

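The small gear is held level, at crop (328,343). I'll carry it to the thin post.

arm_command(targets=[[-60, 33, 0, 5, 0], [-115, 64, 0, 10, 0], [-170, 94, 10, 15, 0], [-225, 125, 20, 20, 0], [-270, 150, 24, 24, 0], [-284, 157, 24, 24, 0], [-284, 157, 24, 24, 0], [-284, 157, 24, 24, 0], [-284, 157, 24, 24, 0]])

```text
time: 4.55
eef_pos: [0.6618, 0.1496, 0.0773]
ee_rot: [-179.9, -0.1, 103.0]
contact_force: [-0.3, -0.9, -1.6]
finger_gap: 0.557
```

```bash
python3 - <<'E'
from h import *
goto(.6658,.1489,.0105,103)
p,d=eyes.grab_frame("scene"); cv2.imwrite("pics/s4.png",cv2.resize(p[220:350,320:450],None,fx=5,fy=4.5)[:,:,::-1])
p,d=eyes.grab_frame("top"); cv2.imwrite("pics/t4.png",cv2.resize(p[130:230,210:320],None,fx=5,fy=5)[:,:,::-1])
E
```

```text
shift [-1.6  3.8 66.8] pos [0.6618 0.1496 0.0773] rot [-1.7994e+02 -6.0000e-02  1.0304e+02] t 4.55
turn 0.0
```

View pics/s4.png

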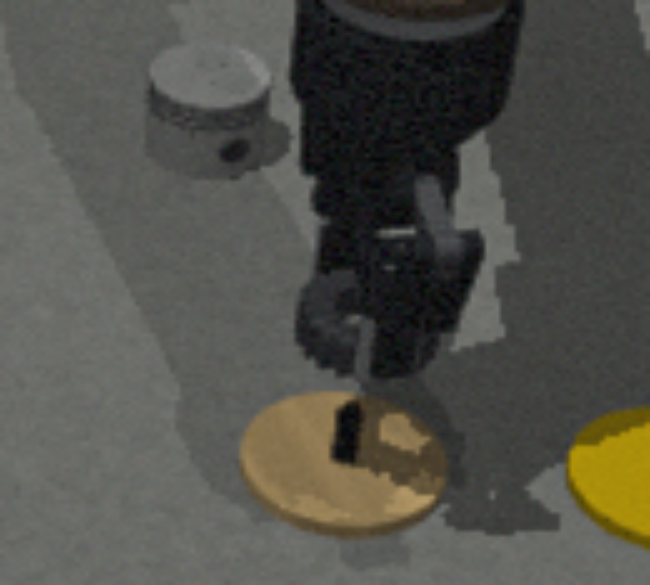

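View pics/t4.png

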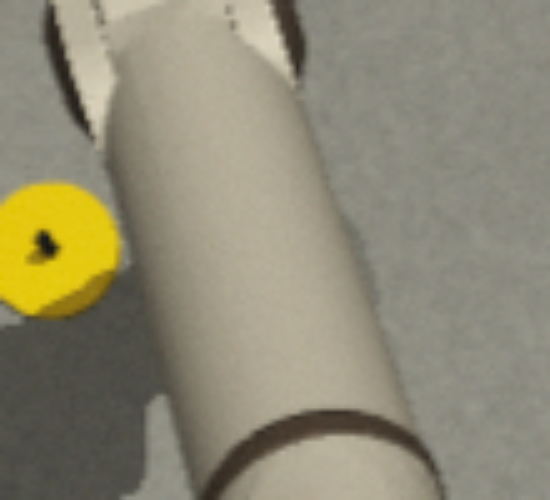

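The gear seems tilted in the grip, so I'll look closer.

```bash
python3 - <<'E'
from h import *
p,d=eyes.grab_frame("scene")
c=cv2.resize(p[265:345,360:430],None,fx=8,fy=7.5,interpolation=cv2.INTER_CUBIC)
c=np.clip(c.astype(float)*2.2,0,255).astype(np.uint8)
cv2.imwrite("pics/s5.png",c[:,:,::-1])
E
```

```text
(no output)
```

View pics/s5.png

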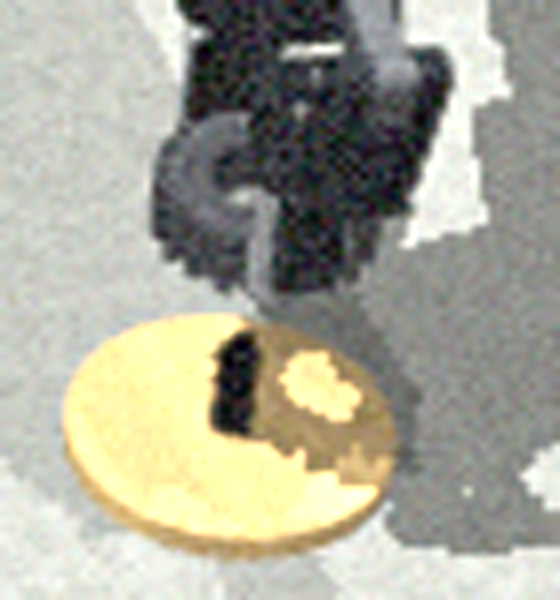

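```bash
python3 - <<'E'
from h import *
p,d=eyes.grab_frame("scene"); s=ctrl.read_state(); print(s["eef_pos"],s["finger_gap"],s["contact_force"])
c=eyes.calibration("scene");K=np.array(c["camera_matrix"]);T=np.array(c["T"])
from scipy.spatial.transform import Rotation as R
M=R.from_euler("xyz",s["ee_rot"],degrees=True).as_matrix()
for v in range(272,308,2):
    row=[]
    for u in range(376,410,3):
        z=d[v,u]
        P=T[:3,:3]@(np.linalg.solve(K,[u,v,1.])*z)+T[:3,3]
        q=M.T@(P-s["eef_pos"])*1000
        row.append("%4d,%4d,%4d"%tuple(q) if z>0 and abs(q).max()<70 else "       .      ")
    print(v,"|".join(row))
E
```

```text
[0.66310676 0.14834715 0.07774735] 0.5595247838813394 [ 0.76437933  0.53250039 -0.85815999]
272        .      |       .      |       .      |  -7, -24, -33|  -2, -23, -33|       .      |   9, -23, -32|       .      |   3,  19, -69|       .      |       .      |       .      
274        .      |       .      |       .      |  -8, -20, -31|  -1, -23, -28|       .      |       .      |       .      |       .      |       .      |       .      |       .      
276        .      |       .      | -11, -28, -20|  -6, -24, -23|  -1, -23, -23|       .      |       .      |       .      |       .      |       .      |       .      |       .      
278        .      |       .      | -11, -25, -17|  -6, -22, -19|  -1, -21, -19| -16,  31, -68| -11,  31, -67|  -5,  32, -67|       .      |       .      |       .      |       .      
280        .      |       .      | -11, -25, -13|  -6, -22, -15|  -1, -21, -15|   4, -21, -14| -12,  35, -66|  16, -20, -13|       .      |       .      |       .      |       .      
282        .      |       .      | -13, -19, -13|  -8, -15, -16|  -2, -15, -15|   3, -17
[... 1597 characters left out ...]
    |       .      | -16,  15,  -1| -13,  22,  -6| -10,  30, -13|  -7,  35, -18|  -2,  37, -19|   2,  38, -19|  14,  24,  -4|       .      |       .      
302        .      |       .      |       .      |       .      | -12,  22,  -1| -11,  33, -11|  -7,  36, -13|  -2,  38, -14|   3,  37, -13|  15,  23,   2|       .      |       .      
304        .      |       .      |       .      |       .      |       .      | -10,  31,  -4|  -7,  38, -10|   0,  33,  -4|       .      |       .      |       .      |       .      
306        .      |       .      |       .      |       .      |       .      |       .      |       .      |       .      |       .      |       .      |       .      |       .
```

The depth points put the gear top level at about -15 mm in the tool frame on both sides, with its edges at ±24 mm. So it is level and centred, and the tilt was only shading. I'll lower it over the post.

arm_command(targets=[[0, 2.5, 15, 0, 0], [0, 2.5, 35, 0, 0], [0, 2.5, 50, 0, 0], [0, 2.5, 60, 0, 0], [0, 2.5, 65, 0, 0], [0, 2.5, 65, 0, 0], [0, 2.5, 65, 0, 0]])

```text
time: 5.62
eef_pos: [0.6665, 0.1484, 0.013]
ee_rot: [179.9, -0.0, 102.9]
contact_force: [0.8, 0.6, -1.8]
finger_gap: 0.559
```

```bash
python3 - <<'E'
from h import *
goto(.6658,.1489,.0097,103)
p,d=eyes.grab_frame("scene")
c=cv2.resize(p[265:355,350:430],None,fx=7,fy=6.5,interpolation=cv2.INTER_CUBIC)
c=np.clip(c.astype(float)*1.8,0,255).astype(np.uint8)
cv2.imwrite("pics/s6.png",c[:,:,::-1])
E
```

```text
shift [ 0.7 -0.6  3.3] pos [0.6665 0.1484 0.013 ] rot [179.93  -0.   102.89] t 5.625
turn -0.1
```

View pics/s6.png

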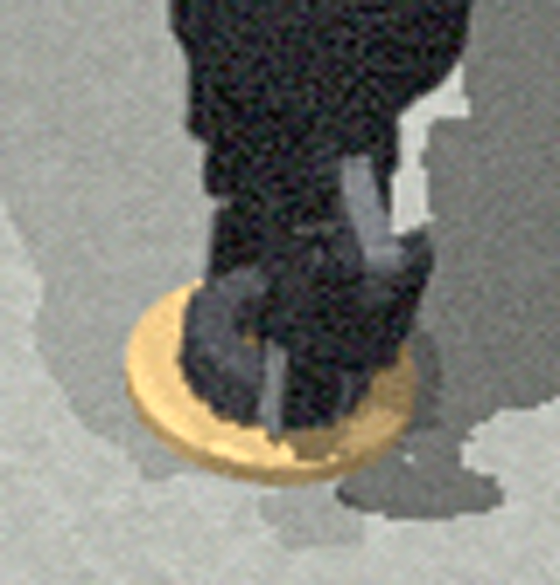

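The gear is down round the post just above the disc, with a near-even rim of disc showing. I'll set it down, open and lift.

arm_command(targets=[[0, 0, 2, 0, 0], [0, 0, 3, 0, 0], [0, 0, 3, 0, 0], [0, 0, 3, 0, 0.8], [0, 0, 3, 0, 0.8], [0, 0, 3, 0, 0.8], [0, 0, 3, 0, 0.8], [0, 0, -30, 0, 0.8], [0, 0, -80, 0, 1], [0, 0, -120, 0, 1], [0, 0, -120, 0, 1]])

```text
time: 7.05
eef_pos: [0.669, 0.149, 0.1371]
ee_rot: [179.5, -0.0, 102.9]
contact_force: [0.5, -0.5, 0.2]
finger_gap: 0.998
```

```bash
python3 - <<'E'
from h import *
goto(.4434,.1018,.12,103)
p,d=eyes.grab_frame("scene")
c=cv2.resize(p[205:355,330:470],None,fx=5,fy=4,interpolation=cv2.INTER_CUBIC)
cv2.imwrite("pics/s7.png",c[:,:,::-1])
E
```

```text
shift [   4.2 -230.6   15.1] pos [0.669  0.149  0.1371] rot [ 1.7953e+02 -1.0000e-02  1.0288e+02] t 7.05
turn -0.1
```

View pics/s7.png

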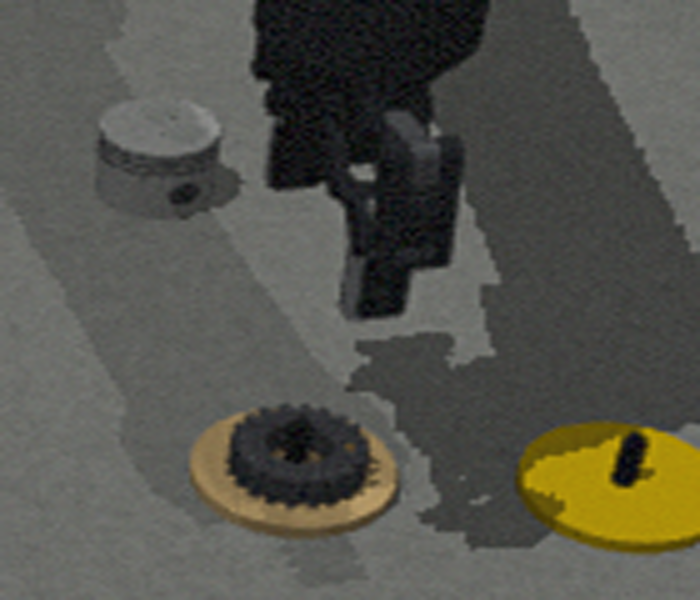

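The small gear sits flat on its disc with the post through the bore, at crop (298,455). Next is the piston.

arm_command(targets=[[4, -60, 5, 0, 1], [4, -120, 15, 0, 1], [4, -180, 25, 0, 1], [4, -230, 35, 0, 1], [4, -230, 35, 0, 1], [4, -230, 35, 0, 1], [4, -230, 35, 0, 1]])

```text
time: 7.98
eef_pos: [0.4422, 0.1013, 0.0973]
ee_rot: [179.9, -0.0, 102.9]
contact_force: [0.4, -0.5, -1.1]
finger_gap: 0.996
```

```bash
python3 - <<'E'
from h import *
goto(.4434,.1018,.016,103)
E
```

```text
shift [ 0.3  1.2 81.3] pos [0.4422 0.1013 0.0973] rot [ 1.7994e+02 -1.0000e-02  1.0288e+02] t 7.975
turn -0.1
```

arm_command(targets=[[0, 1, 40, 0, 1], [0, 1, 65, 0, 1], [0, 1, 81, 0, 1], [0, 1, 81, 0, 1], [0, 1, 81, 0, 0], [0, 1, 81, 0, 0], [0, 1, 81, 0, 0], [0, 1, 81, 0, 0], [0, 1, 81, 0, 0], [0, 1, 81, 0, 0]])

```text
time: 9.22
eef_pos: [0.4425, 0.1012, 0.0174]
ee_rot: [179.9, 0.0, 102.9]
contact_force: [-0.2, 0.3, 6.8]
finger_gap: 0.622
```

```bash
python3 - <<'E'
from h import *
goto(.6405,-.1437,.09,78)
p,d=eyes.grab_frame("scene")
c=cv2.resize(p[175:285,310:420],None,fx=6,fy=5,interpolation=cv2.INTER_CUBIC)
cv2.imwrite("pics/s8.png",c[:,:,::-1])
E
```

```text
shift [-282.9  138.5  -72.4] pos [0.4425 0.1012 0.0174] rot [179.9    0.   102.88] t 9.225
turn 24.9
```

View pics/s8.png

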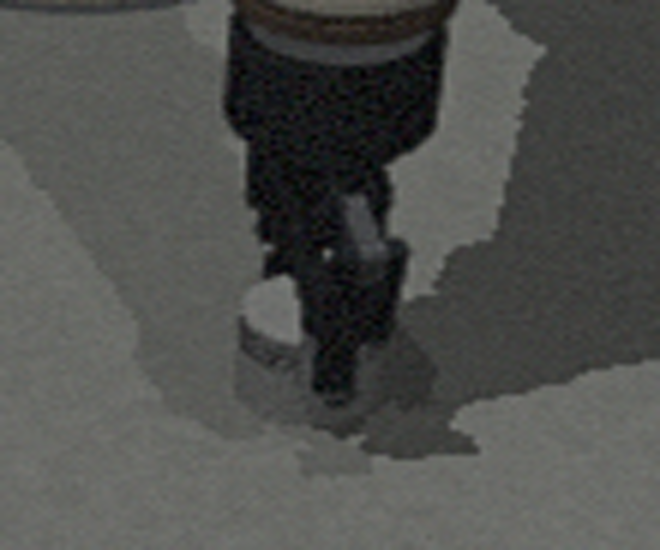

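The piston is gripped. I'll lift it and carry it to the cup.

arm_command(targets=[[0, 0, -20, 0, 0], [0, 0, -50, 0, 0], [-30, 15, -74, 4, 0], [-80, 40, -74, 9, 0], [-135, 66, -74, 14, 0], [-190, 93, -74, 19, 0], [-240, 118, -74, 24, 0], [-275, 135, -74, 25, 0], [-283, 139, -74, 25, 0], [-283, 139, -74, 25, 0], [-283, 139, -74, 25, 0], [-283, 139, -74, 25, 0]])

```text
time: 10.78
eef_pos: [0.6399, -0.1421, 0.0904]
ee_rot: [-180.0, -0.0, 78.0]
contact_force: [-0.1, -0.5, -2.0]
finger_gap: 0.617
```

```bash
python3 - <<'E'
from h import *
goto(.6405,-.1437,.0234,78)
p,d=eyes.grab_frame("scene")
c=cv2.resize(p[195:335,180:320],None,fx=5,fy=4,interpolation=cv2.INTER_CUBIC)
cv2.imwrite("pics/s9.png",c[:,:,::-1])
E
```

```text
shift [-1.5  1.  67. ] pos [ 0.6399 -0.1421  0.0904] rot [-1.7996e+02 -4.0000e-02  7.8000e+01] t 10.775
turn 0.0
```

View pics/s9.png

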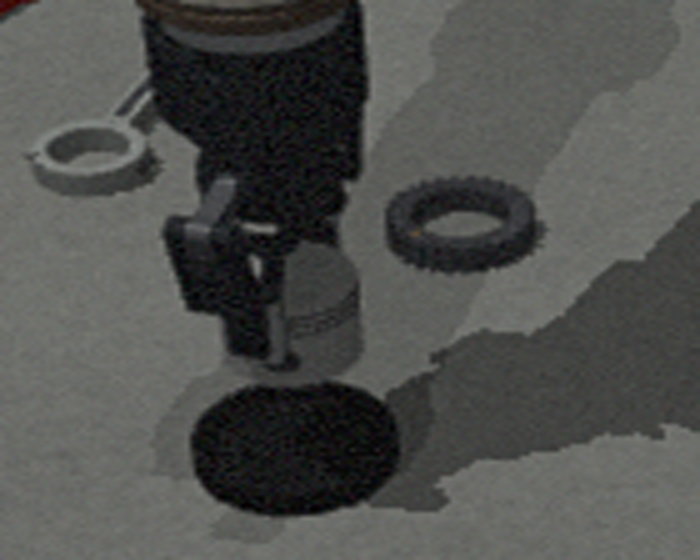

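The piston hangs upright over the cup. The cup rim spans crop x 192–400 and the piston spans about 222–360. I'll lower it.

arm_command(targets=[[-1, 1, 20, 0, 0], [-1, 1, 40, 0, 0], [-1, 1, 55, 0, 0], [-1, 1, 62, 0, 0], [-1, 1, 62, 0, 0], [-1, 1, 62, 0, 0]])

```text
time: 11.58
eef_pos: [0.6418, -0.1452, 0.0288]
ee_rot: [179.9, -0.0, 77.9]
contact_force: [0.1, -0.3, -2.6]
finger_gap: 0.62
```

```bash
python3 - <<'E'
from h import *
goto(.6405,-.1437,.0234,78)
print(ctrl.read_state()["contact_force"])
p,d=eyes.grab_frame("scene")
c=cv2.resize(p[235:335,180:290],None,fx=6,fy=5,interpolation=cv2.INTER_CUBIC)
c=np.clip(c.astype(float)*1.8,0,255).astype(np.uint8)
cv2.imwrite("pics/s10.png",c[:,:,::-1])
E
```

```text
shift [ 1.2 -1.6  5.4] pos [ 0.6418 -0.1452  0.0288] rot [179.94  -0.    77.88] t 11.575
turn -0.1
[ 0.09011226 -0.26330262 -2.55470711]
```

View pics/s10.png

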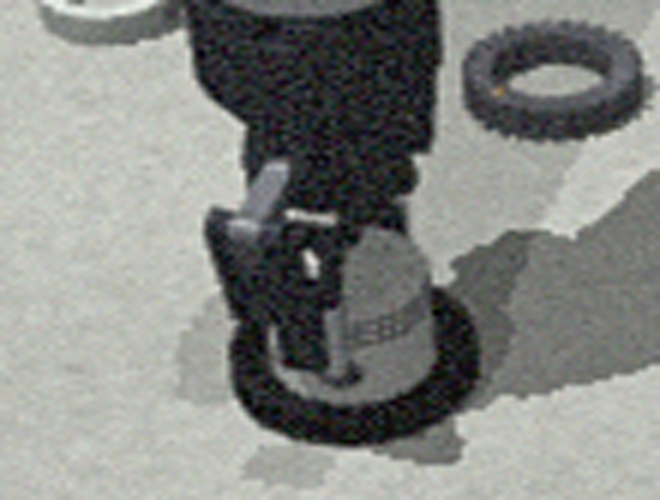

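The piston stands inside the cup rim, centred. I'll lower it the last 5 mm and release.

arm_command(targets=[[1, -1, 3, 0, 0], [1, -1, 5, 0, 0], [1, -1, 5, 0, 0], [1, -1, 5, 0, 0]])

```text
time: 12.12
eef_pos: [0.6405, -0.1436, 0.0236]
ee_rot: [180.0, -0.0, 77.9]
contact_force: [-1.2, 0.6, 0.5]
finger_gap: 0.624
```

The force rose by about 3 N, so the piston's weight is on the cup floor. I'll release.

arm_command(targets=[[0, 0, 0, 0, 0.8], [0, 0, 0, 0, 0.9], [0, 0, 0, 0, 1], [0, 0, 0, 0, 1], [0, 0, -30, 0, 1], [0, 0, -80, 0, 1], [0, 0, -100, 0, 1], [0, 0, -100, 0, 1]])

```text
time: 13.12
eef_pos: [0.6417, -0.1441, 0.1251]
ee_rot: [179.8, -0.0, 77.9]
contact_force: [-0.3, 0.7, 0.1]
finger_gap: 1.007
```

```bash
python3 - <<'E'
from h import *
goto(.4598,-.0961,.06,78)
p,d=eyes.grab_frame("scene")
c=cv2.resize(p[195:335,180:320],None,fx=5,fy=4,interpolation=cv2.INTER_CUBIC)
cv2.imwrite("pics/s11.png",c[:,:,::-1])
E
```

```text
shift [   8.8 -188.1   64.4] pos [ 0.6417 -0.1441  0.1251] rot [ 1.7979e+02 -1.0000e-02  7.7880e+01] t 13.125
turn -0.1
```

View pics/s11.png

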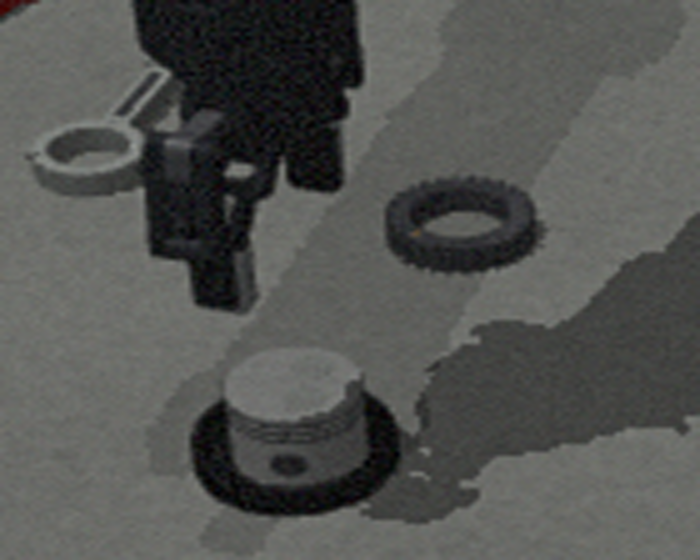

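The piston stands upright and centred in the cup. Next is the large gear.

arm_command(targets=[[9, -60, 0, 0, 1], [9, -120, 15, 0, 1], [9, -170, 40, 0, 1], [9, -188, 64, 0, 1], [9, -188, 64, 0, 1], [9, -188, 64, 0, 1], [9, -188, 64, 0, 1]])

```text
time: 14.05
eef_pos: [0.4604, -0.096, 0.0599]
ee_rot: [179.9, -0.0, 77.9]
contact_force: [0.4, 0.3, -0.2]
finger_gap: 1.0
```

```bash
python3 - <<'E'
from h import *
goto(.4598,-.0961,-.002,78)
E
```

```text
shift [-0.3 -0.7 61.9] pos [ 0.4604 -0.096   0.0599] rot [ 1.7987e+02 -1.0000e-02  7.7880e+01] t 14.05
turn -0.1
```

arm_command(targets=[[0, 0, 30, 0, 1], [0, 0, 50, 0, 1], [0, 0, 60, 0, 1], [0, 0, 61, 0, 1], [0, 0, 61, 0, 1], [0, 0, 61, 0, 0], [0, 0, 61, 0, 0], [0, 0, 61, 0, 0], [0, 0, 61, 0, 0]])

```text
time: 15.18
eef_pos: [0.4593, -0.0957, -0.0005]
ee_rot: [179.9, -0.0, 77.9]
contact_force: [-1.4, 0.5, 9.1]
finger_gap: 0.73
```

```bash
python3 - <<'E'
from h import *
goto(.5613,-.3688,.08,57)
p,d=eyes.grab_frame("scene")
c=cv2.resize(p[195:295,220:330],None,fx=6,fy=5,interpolation=cv2.INTER_CUBIC)
c=np.clip(c.astype(float)*1.8,0,255).astype(np.uint8)
cv2.imwrite("pics/s12.png",c[:,:,::-1])
E
```

```text
shift [-245.7  157.1  -80.2] pos [ 0.4593 -0.0957 -0.0005] rot [179.9   -0.    77.92] t 15.175
turn 20.9
```

View pics/s12.png

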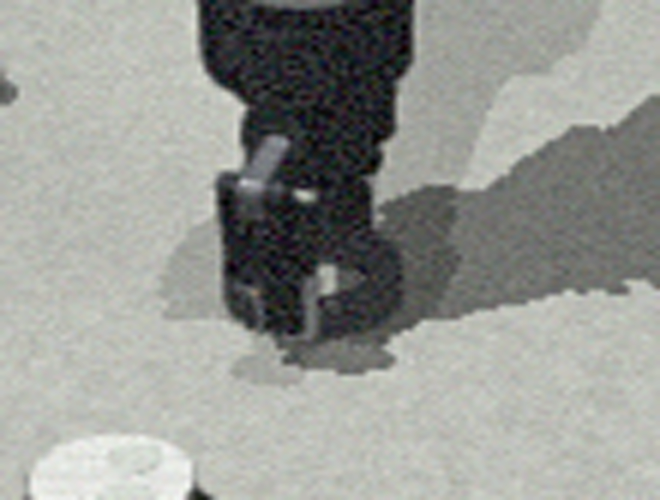

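The large gear is gripped. I'll lift it and carry it to the thick post.

arm_command(targets=[[0, 0, -20, 0, 0], [0, 0, -50, 0, 0], [-30, 20, -82, 4, 0], [-80, 52, -82, 9, 0], [-130, 84, -82, 14, 0], [-180, 116, -82, 19, 0], [-225, 145, -82, 21, 0], [-246, 157, -82, 21, 0], [-246, 157, -82, 21, 0], [-246, 157, -82, 21, 0], [-246, 157, -82, 21, 0]])

```text
time: 16.6
eef_pos: [0.5604, -0.3669, 0.0801]
ee_rot: [-179.9, -0.1, 57.0]
contact_force: [-0.4, 0.1, -1.6]
finger_gap: 0.727
```

```bash
python3 - <<'E'
from h import *
goto(.5613,-.3688,.0075,57)
p,d=eyes.grab_frame("scene")
c=cv2.resize(p[190:310,80:210],None,fx=6,fy=5,interpolation=cv2.INTER_CUBIC)
c=np.clip(c.astype(float)*1.8,0,255).astype(np.uint8)
cv2.imwrite("pics/s13.png",c[:,:,::-1])
E
```

```text
shift [-1.2  1.9 72.6] pos [ 0.5604 -0.3669  0.0801] rot [-1.7993e+02 -6.0000e-02  5.6990e+01] t 16.6
turn -0.0
```

View pics/s13.png

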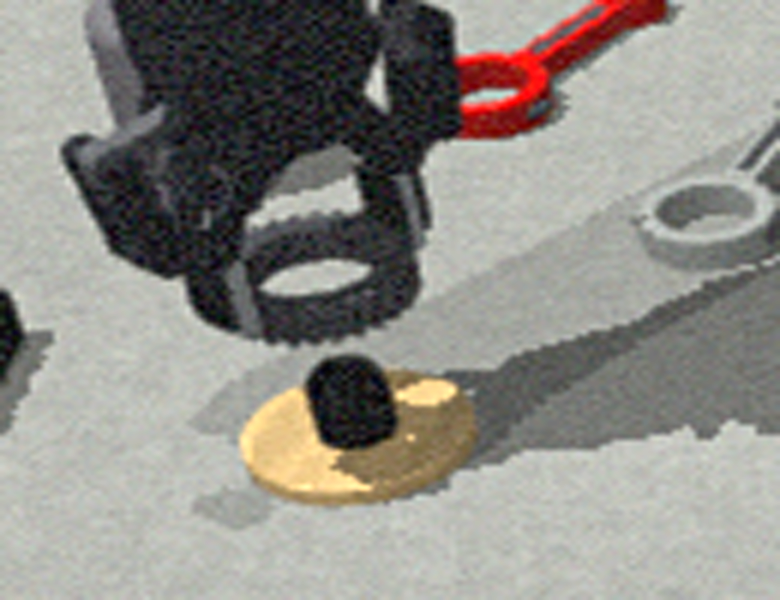

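```bash
python3 - <<'E'
from h import *
q=proj("scene",[.5604,-.3669,.0985]); print(q,(q-[80,190])*[6,5])
E
```

```text
[132.19175713 241.01666414] [313.15054279 255.08332071]
```

The gear's top face projects where it should, at crop (313,255). I'll lower it.

arm_command(targets=[[-1, 2, 15, 0, 0], [-1, 2, 35, 0, 0], [-1, 2, 52, 0, 0], [-1, 2, 64, 0, 0], [-1, 2, 68, 0, 0], [-1, 2, 68, 0, 0], [-1, 2, 68, 0, 0]])

```text
time: 17.52
eef_pos: [0.562, -0.3714, 0.013]
ee_rot: [179.9, -0.0, 56.9]
contact_force: [0.1, -0.7, -1.4]
finger_gap: 0.727
```

```bash
python3 - <<'E'
from h import *
goto(.5613,-.3688,.0075,57)
p,d=eyes.grab_frame("scene")
c=cv2.resize(p[190:310,80:210],None,fx=6,fy=5,interpolation=cv2.INTER_CUBIC)
c=np.clip(c.astype(float)*1.8,0,255).astype(np.uint8)
cv2.imwrite("pics/s14.png",c[:,:,::-1])
E
```

```text
shift [ 1.8 -2.   5.5] pos [ 0.562  -0.3714  0.013 ] rot [179.92  -0.    56.88] t 17.525
turn -0.1
```

View pics/s14.png

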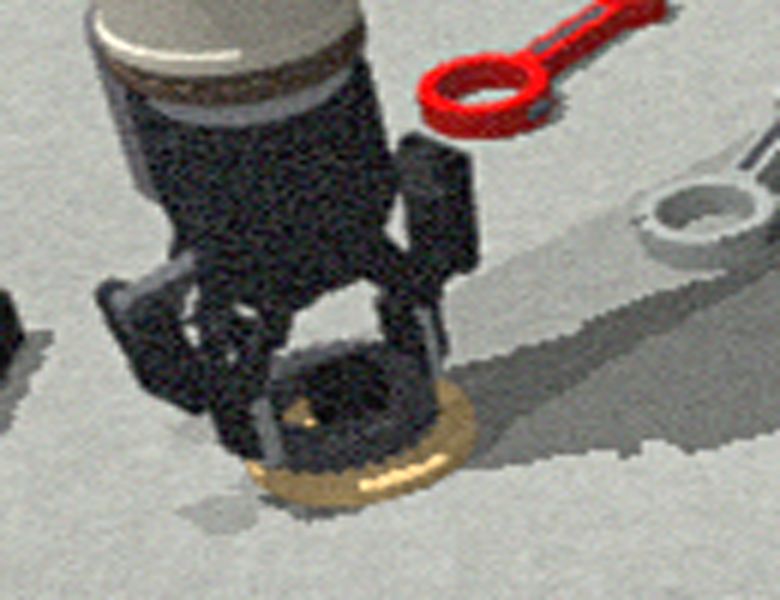

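The post is through the bore. I'll lower the last 5 mm, check the force and release.

arm_command(targets=[[2, -2, 3, 0, 0], [2, -2, 5, 0, 0], [2, -2, 5, 0, 0], [2, -2, 5, 0, 0]])

```text
time: 18.08
eef_pos: [0.5611, -0.3677, 0.0077]
ee_rot: [-180.0, -0.0, 56.9]
contact_force: [-2.0, 3.3, 4.7]
finger_gap: 0.728
```

arm_command(targets=[[2, -2, 0, 0, 0.9], [2, -2, 0, 0, 1], [2, -2, 0, 0, 1], [2, -2, 0, 0, 1], [2, -2, -30, 0, 1], [2, -2, -80, 0, 1], [2, -2, -110, 0, 1], [2, -2, -110, 0, 1]])

```text
time: 19.08
eef_pos: [0.5624, -0.367, 0.1208]
ee_rot: [179.6, -0.0, 56.9]
contact_force: [-0.0, -0.3, -0.7]
finger_gap: 1.005
```

```bash
python3 - <<'E'
from h import *
big=B(453,419,.018);sm=B(430,557,.018)
x=(sm-big)/np.linalg.norm(sm-big); o=big+.045*x; g=big+.056*x
print(o,g); goto(g[0],g[1],.10,-11.5); print(ctrl.read_state()["q"].round(1))
p,d=eyes.grab_frame("scene")
c=cv2.resize(p[190:310,80:210],None,fx=6,fy=5,interpolation=cv2.INTER_CUBIC)
c=np.clip(c.astype(float)*1.8,0,255).astype(np.uint8)
cv2.imwrite("pics/s15.png",c[:,:,::-1])
E
```

```text
[ 0.36612883 -0.26628849  0.018     ] [ 0.3553492 -0.2640977  0.018    ]
shift [ -27.  -229.8   19.3] pos [ 0.5624 -0.367   0.1208] rot [ 1.7963e+02 -1.0000e-02  5.6870e+01] t 19.075
turn 68.4
[24.1 35.3  9.5 91.8 -6.9 53.1  2.9]
```

View pics/s15.png

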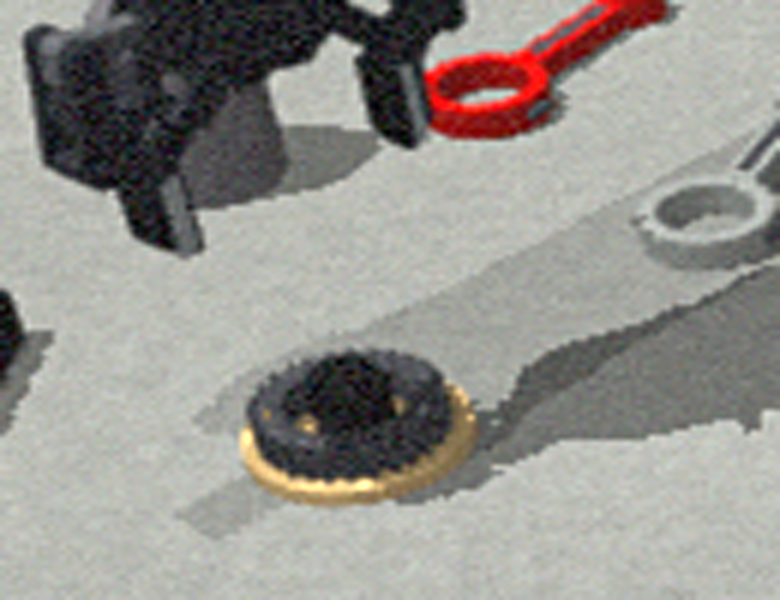

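The large gear is seated with its post through the bore. The rod is next, gripped on the shank near its origin with the jaws only half open to stay clear of the red rod.

```bash
python3 - <<'E'
from h import *
goto(.3642,-.2659,.10,168.5)
s=B(441,470,.016)
for P in [(430,535),(440,535),(447,460)]: print(B(*P,.016).round(4))
E
```

```text
shift [ -23.7 -219.7   18. ] pos [ 0.5611 -0.366   0.1187] rot [ 1.7984e+02 -1.0000e-02  5.6880e+01] t 19.125
turn 68.4
[ 0.3285 -0.2563  0.016 ]
[ 0.3284 -0.2634  0.016 ]
[ 0.3813 -0.2702  0.016 ]
```

arm_command(targets=[[0, -30, 0, -10, 0.5], [-5, -60, 5, -20, 0.5], [-10, -90, 10, -30, 0.5], [-15, -130, 15, -40, 0.5], [-20, -170, 18, -50, 0.5], [-24, -200, 18, -60, 0.5], [-24, -220, 18, -70, 0.5], [-24, -220, 18, -80, 0.5], [-24, -220, 18, -90, 0.5], [-24, -220, 18, -100, 0.5], [-24, -220, 18, -110, 0.5], [-24, -220, 18, -112, 0.5], [-24, -220, 18, -112, 0.5], [-24, -220, 18, -112, 0.5]])

```text
time: 20.88
eef_pos: [0.3627, -0.2652, 0.099]
ee_rot: [180.0, -0.0, 168.8]
contact_force: [0.1, -0.7, 0.4]
finger_gap: 0.495
```

```bash
python3 - <<'E'
from h import *
goto(.3642,-.2659,.004,168.5);print(ctrl.read_state()["q"].round(1))
p,d=eyes.grab_frame("scene")
c=cv2.resize(p[150:270,150:280],None,fx=6,fy=5,interpolation=cv2.INTER_CUBIC)
c=np.clip(c.astype(float)*1.8,0,255).astype(np.uint8)
cv2.imwrite("pics/s16.png",c[:,:,::-1])
E
```

```text
shift [-1.7 -0.4 95. ] pos [ 0.3627 -0.2652  0.099 ] rot [ 1.7998e+02 -3.0000e-02  1.6877e+02] t 20.875
turn 0.3
[ 46.5  18.8 -15.7 123.1   8.   39.  104.1]
```

View pics/s16.png

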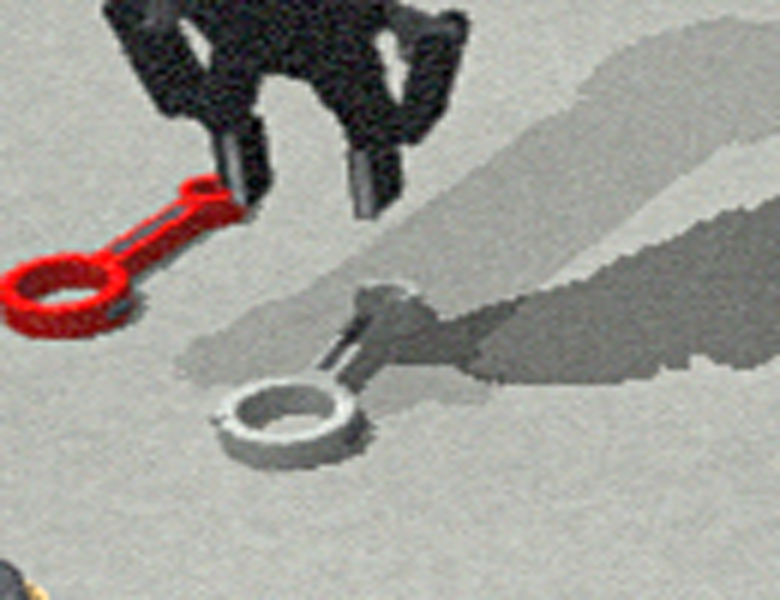

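The jaws hang above the shank, which is at about crop (350,345). The red rod is clear, so I'll descend and grip.

arm_command(targets=[[-1, 0, 50, 0, 0.5], [-1, 0, 80, 0, 0.5], [-1, 0, 90, 0, 0.5], [-1, 0, 95, 0, 0.5], [-1, 0, 95, 0, 0.5]])

```text
time: 21.55
eef_pos: [0.3644, -0.2658, 0.0049]
ee_rot: [-180.0, 0.0, 168.9]
contact_force: [-0.8, 0.2, 0.5]
finger_gap: 0.495
```

```bash
python3 - <<'E'
from h import *
goto(.3642,-.2659,.004,168.5)
p,d=eyes.grab_frame("scene")
c=cv2.resize(p[150:270,150:280],None,fx=6,fy=5,interpolation=cv2.INTER_CUBIC)
c=np.clip(c.astype(float)*1.8,0,255).astype(np.uint8)
cv2.imwrite("pics/s17.png",c[:,:,::-1])
E
```

```text
shift [ 0.2 -0.1  0.9] pos [ 0.3644 -0.2658  0.0049] rot [-1.7997e+02  5.0000e-02  1.6888e+02] t 21.55
turn 0.4
```

View pics/s17.png

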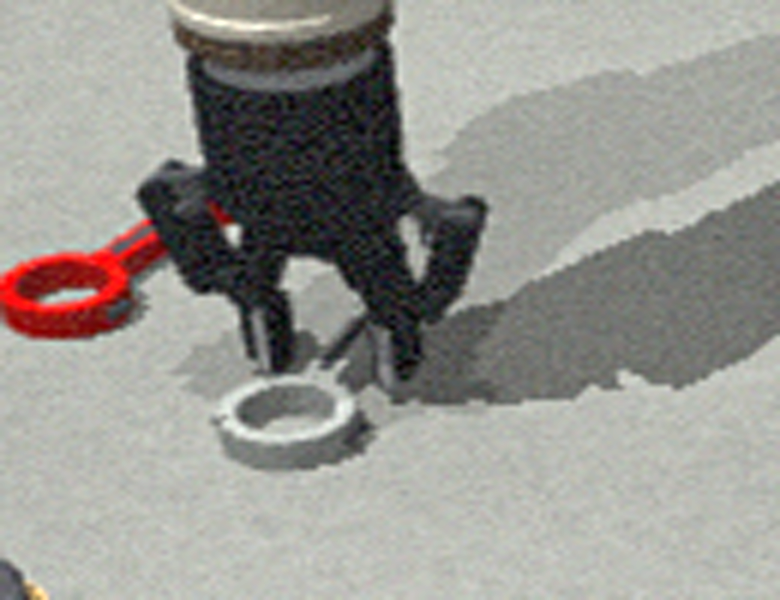

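The shank lies between the fingers, which stand behind the big-end ring. I'll close and lift.

arm_command(targets=[[0, 0, 0, 0, 0], [0, 0, 0, 0, 0], [0, 0, 0, 0, 0], [0, 0, 0, 0, 0], [0, 0, 0, 0, 0]], newtons=60)

```text
time: 22.22
eef_pos: [0.3644, -0.2661, 0.0052]
ee_rot: [-180.0, 0.1, 168.8]
contact_force: [-1.2, 0.5, 6.6]
finger_gap: 0.143
```

arm_command(targets=[[0, 0, -15, 0, 0], [0, 0, -50, 0, 0], [0, 0, -90, 0, 0], [0, 0, -100, 0, 0], [0, 0, -100, 0, 0]])

```text
time: 22.85
eef_pos: [0.364, -0.2659, 0.1049]
ee_rot: [-179.9, 0.1, 168.9]
contact_force: [0.2, 0.6, -1.9]
finger_gap: 0.145
```

```bash
python3 - <<'E'
from h import *
goto(.547,.399,.11,176.4)
p,d=eyes.grab_frame("scene")
c=cv2.resize(p[130:250,150:280],None,fx=6,fy=5,interpolation=cv2.INTER_CUBIC)
c=np.clip(c.astype(float)*1.8,0,255).astype(np.uint8)
cv2.imwrite("pics/s18.png",c[:,:,::-1])
E
```

```text
shift [-51.3 687.7  -5.7] pos [ 0.364  -0.2659  0.1049] rot [-1.7995e+02  7.0000e-02  1.6887e+02] t 22.85
turn -7.5
```

View pics/s18.png

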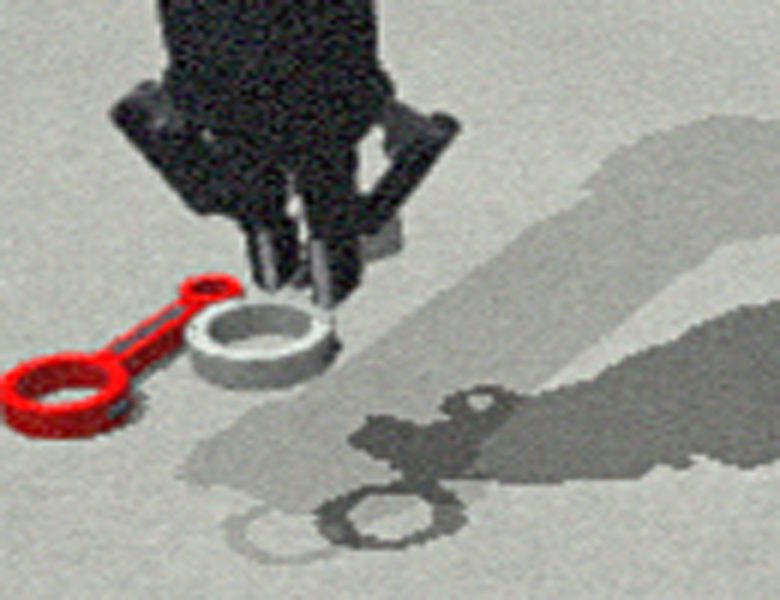

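The rod is held level. I'll carry it to the cradle in 50 mm steps.

arm_command(targets=[[-2, 25, -5, 0, 0], [-6, 75, -5, -1, 0], [-9, 125, -5, -1, 0], [-13, 175, -5, -2, 0], [-17, 225, -5, -2, 0], [-20, 275, -5, -3, 0], [-24, 325, -5, -3, 0], [-28, 375, -5, -4, 0], [-31, 425, -5, -4, 0], [-35, 475, -5, -5, 0], [-39, 525, -5, -5, 0], [-42, 575, -5, -6, 0], [-46, 625, -5, -7, 0], [-48, 665, -5, -7.5, 0], [-48, 688, -5, -7.5, 0], [-48, 688, -5, -7.5, 0], [-48, 688, -5, -7.5, 0], [-48, 688, -5, -7.5, 0]])

```text
time: 25.15
eef_pos: [0.5438, 0.3982, 0.1085]
ee_rot: [-179.9, -0.0, 176.3]
contact_force: [0.5, -0.2, -2.2]
finger_gap: 0.141
```

```bash
python3 - <<'E'
from h import *
goto(.544,.399,.011,176.3)
p,d=eyes.grab_frame("scene")
c=cv2.resize(p[190:340,440:580],None,fx=5,fy=4,interpolation=cv2.INTER_CUBIC)
c=np.clip(c.astype(float)*1.6,0,255).astype(np.uint8)
cv2.imwrite("pics/s19.png",c[:,:,::-1])
# projected cradle features
from math import cos,sin,radians
a=radians(176.1);X=np.array([cos(a),sin(a),0]);Y=np.array([-sin(a),cos(a),0]);O=np.array([.546,.399,0])
for x,y,z in[(-81,36,18),(-81,-36,18),(78,23,18),(78,-23,18),(-90,43,6),(-90,-43,6),(90,43,6),(90,-43,6)]:
    q=proj("scene",O+(X*x+Y*y)/1000+[0,0,z/1000]);print((x,y),((q-[440,190])*[5,4]).round(0),proj("top",O+(X*x+Y*y)/1000+[0,0,z/1000]).round(1))
E
```

```text
shift [-0.2  1.  97.5] pos [0.5438 0.3982 0.1085] rot [-1.7989e+02 -4.0000e-02  1.7629e+02] t 25.15
turn -0.0
(-81, 36) [265. 467.] [190.9 194.2]
(-81, -36) [453. 480.] [166. 193.]
(78, 23) [242. 268.] [182.1 248.7]
(78, -23) [349. 275.] [166.  247.9]
(-90, 43) [244. 496.] [194.4 192.1]
(-90, -43) [468. 512.] [164.9 190.7]
(90, 43) [187. 269.] [189.6 253.7]
(90, -43) [384. 281.] [159.8 252.2]
```

View pics/s19.png

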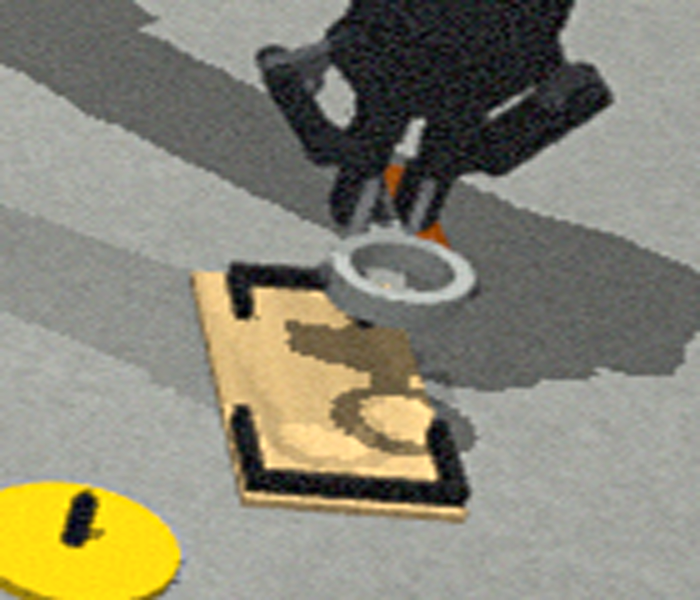

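The cradle's plate corners, at crop (244,500) and (468,515), match my estimate, and the rod is lined up with its big end towards the wide end. I'll lower it.

arm_command(targets=[[-1, 1, 20, 0, 0], [-1, 1, 50, 0, 0], [-1, 1, 68, 0, 0], [-1, 1, 75, 0, 0], [-1, 1, 75, 0, 0], [-1, 1, 75, 0, 0]])

```text
time: 25.95
eef_pos: [0.5453, 0.4019, 0.0354]
ee_rot: [179.9, 0.1, 176.4]
contact_force: [-0.5, -0.3, -1.9]
finger_gap: 0.145
```

```bash
python3 - <<'E'
from h import *
goto(.5445,.399,.011,176.3)
p,d=eyes.grab_frame("scene")
c=cv2.resize(p[190:340,440:580],None,fx=5,fy=4,interpolation=cv2.INTER_CUBIC)
c=np.clip(c.astype(float)*1.6,0,255).astype(np.uint8)
cv2.imwrite("pics/s20.png",c[:,:,::-1])
E
```

```text
shift [ 0.7 -3.  24.4] pos [0.5453 0.4019 0.0354] rot [1.7992e+02 8.0000e-02 1.7639e+02] t 25.95
turn 0.1
```

View pics/s20.png

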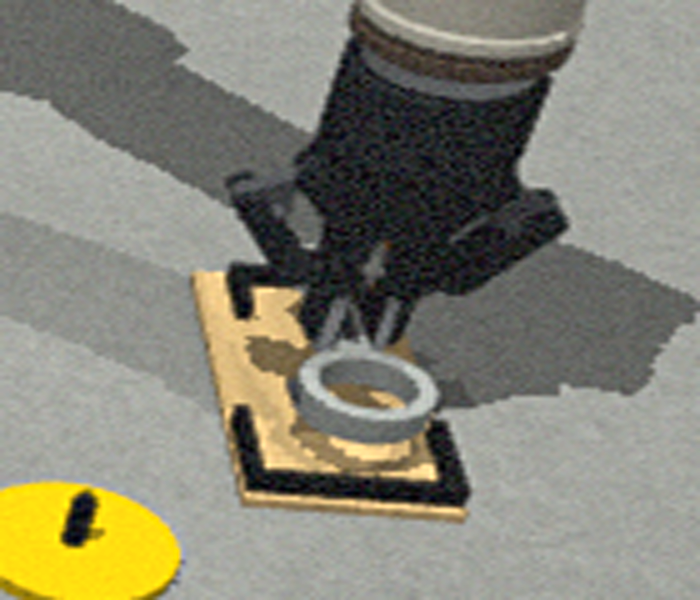

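The rod is over its bed. I'll lower the last 24 mm with a 2 mm sideways correction.

arm_command(targets=[[0, -2, 8, 0, 0], [0, -2, 15, 0, 0], [0, -2, 20, 0, 0], [0, -2, 22, 0, 0], [0, -2, 22, 0, 0], [0, -2, 22, 0, 0]])

```text
time: 26.75
eef_pos: [0.5447, 0.3994, 0.0125]
ee_rot: [180.0, 0.0, 176.4]
contact_force: [1.0, -0.1, -1.7]
finger_gap: 0.138
```

```bash
python3 - <<'E'
from h import *
goto(.5445,.399,.011,176.3)
p,d=eyes.grab_frame("scene")
c=cv2.resize(p[190:340,440:580],None,fx=5,fy=4,interpolation=cv2.INTER_CUBIC)
c=np.clip(c.astype(float)*1.6,0,255).astype(np.uint8)
cv2.imwrite("pics/s21.png",c[:,:,::-1])
E
```

```text
shift [ 0.1 -0.5  1.5] pos [0.5447 0.3994 0.0125] rot [1.7998e+02 1.0000e-02 1.7639e+02] t 26.75
turn 0.1
```

View pics/s21.png

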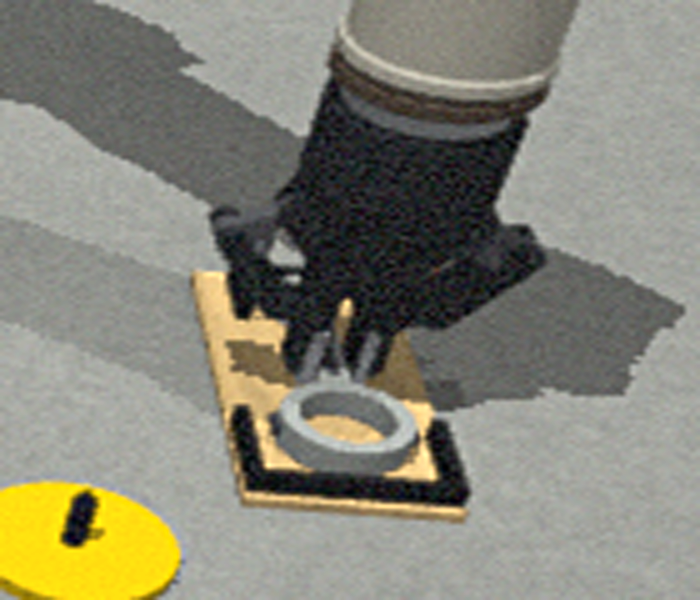

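The big end sits between the wide-end walls. I'll make the last touch down, check the force, then release.

arm_command(targets=[[0, 0, 1, 0, 0], [0, 0, 1.5, 0, 0], [0, 0, 2, 0, 0], [0, 0, 2, 0, 0]])

```text
time: 27.3
eef_pos: [0.5447, 0.3994, 0.0114]
ee_rot: [180.0, 0.0, 176.4]
contact_force: [-1.4, -1.5, 5.5]
finger_gap: 0.141
```

arm_command(targets=[[0, 0, 1, 0, 0.4], [0, 0, 1, 0, 0.4], [0, 0, 1, 0, 0.4], [0, 0, 0, 0, 0.4], [0, 0, -30, 0, 0.4], [0, 0, -80, 0, 0.4], [0, 0, -130, 0, 0.4], [0, 0, -170, 0, 0.4], [0, 0, -170, 0, 0.4]])

```text
time: 28.42
eef_pos: [0.5466, 0.4013, 0.1851]
ee_rot: [179.7, 0.4, 176.4]
contact_force: [-0.8, -0.2, -0.6]
finger_gap: 0.399
```

```bash
python3 - <<'E'
from h import *
goto(.286,.584,.231,153.9)
p,d=eyes.grab_frame("scene")
c=cv2.resize(p[190:340,440:580],None,fx=5,fy=4,interpolation=cv2.INTER_CUBIC)
c=np.clip(c.astype(float)*1.6,0,255).astype(np.uint8)
cv2.imwrite("pics/s22.png",c[:,:,::-1])
E
```

```text
shift [271.3 166.1 -46.7] pos [0.5466 0.4013 0.1851] rot [179.69   0.36 176.39] t 28.425
turn 22.5
```

View pics/s22.png

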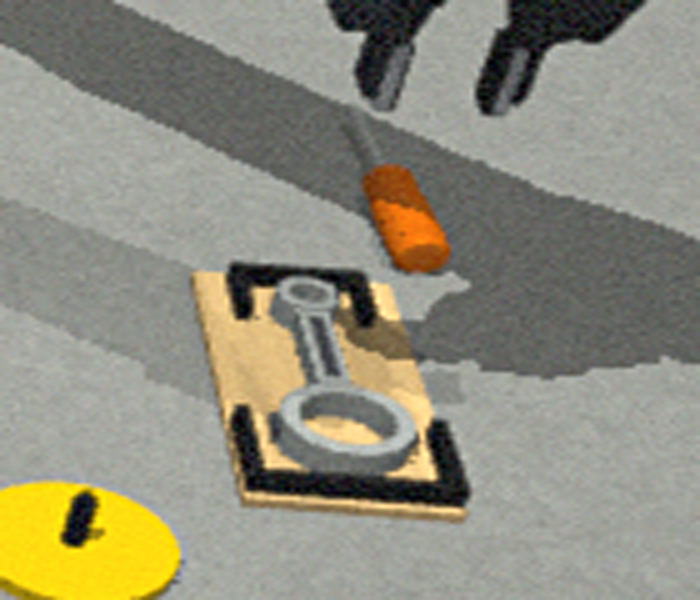

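The rod lies in the cradle, with both ends inside their walls. I'll clear the arm and check everything from the top camera.

arm_command(targets=[[50, 30, -10, 5, 0.4], [100, 62, -20, 10, 0.4], [150, 92, -30, 15, 0.4], [200, 123, -40, 20, 0.4], [250, 153, -46, 22, 0.4], [271, 166, -46, 22, 0.4], [271, 166, -46, 22, 0.4], [271, 166, -46, 22, 0.4]])

```text
time: 29.48
eef_pos: [0.286, 0.5804, 0.2248]
ee_rot: [-179.9, 0.1, 154.3]
contact_force: [0.9, -1.0, -0.1]
finger_gap: 0.402
```

```bash
python3 - <<'E'
from h import *
p,d=eyes.grab_frame("top")
cv2.imwrite("pics/t9A.png",cv2.resize(p[160:310,130:300],None,fx=4,fy=4,interpolation=cv2.INTER_CUBIC)[:,:,::-1])
cv2.imwrite("pics/t9B.png",cv2.resize(p[160:310,335:505],None,fx=4,fy=4,interpolation=cv2.INTER_CUBIC)[:,:,::-1])
p,d=eyes.grab_frame("scene");cv2.imwrite("pics/s23.png",p[:,:,::-1])
c=eyes.calibration("scene");K=np.array(c["camera_matrix"]);T=np.array(c["T"])
print(ctrl.read_state()["time"])
E
```

```text
29.575
```

View pics/t9A.png

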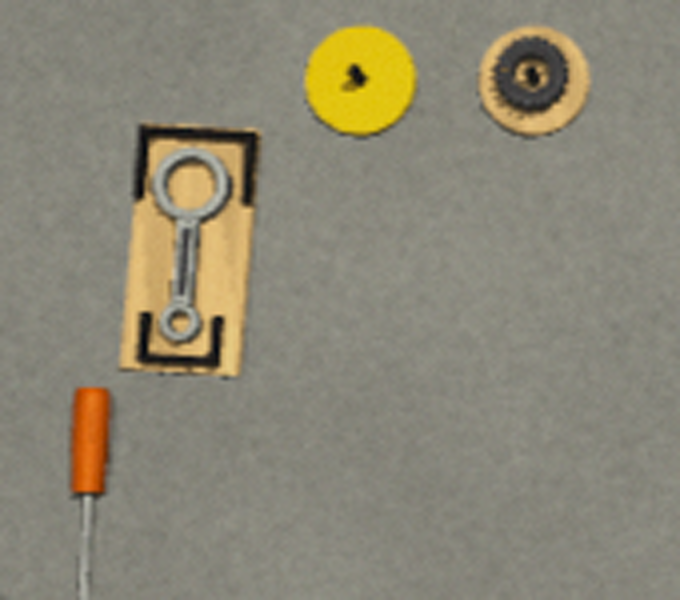

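View pics/t9B.png

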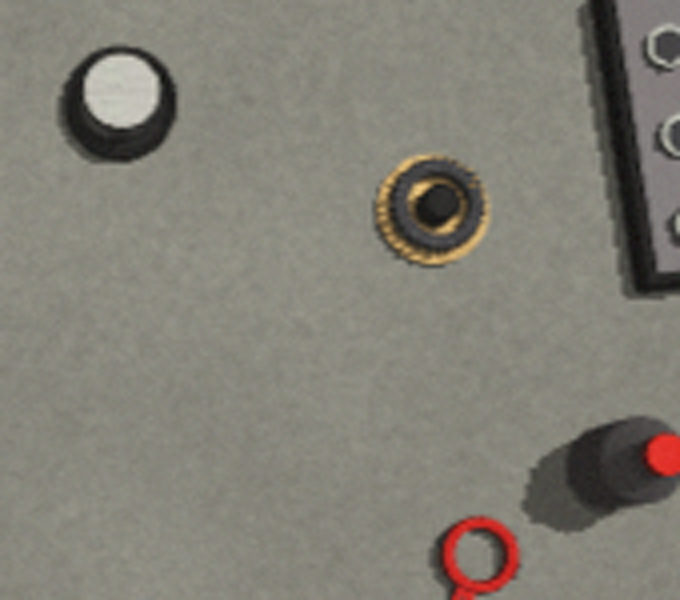

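View pics/s23.png

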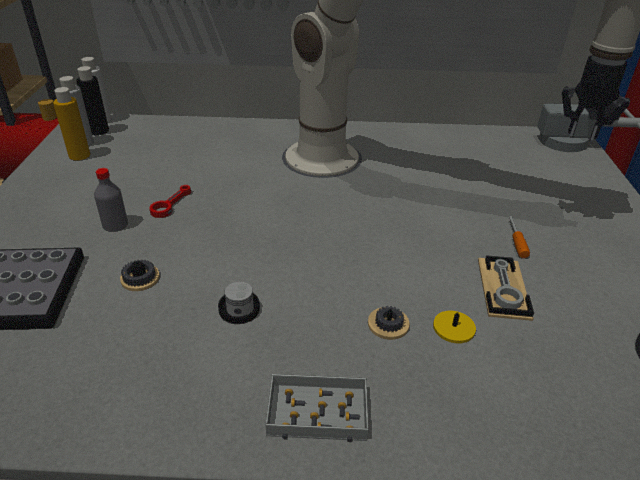

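```bash
python3 - <<'E'
from h import *
C=lambda X,Y,z:A(X,Y,z,335)
mm=lambda a,b:(np.linalg.norm((a-b)[:2])*1000).round(1)
print("gs",mm(A(531,74,.026),A(535,80,.008)))
print("gl",mm(C(437,206,.026),C(433,209,.008)))
print("pis",mm(C(121,91,.052),C(119,104,.018)))
b=A(192,185,.024);s=A(180,323,.024);x=(s-b)/np.linalg.norm(s-b);o=b+.045*x
print("rod",o,mm(o,np.array([.546,.399,0])),np.degrees(np.arctan2(x[1],x[0])),np.linalg.norm(s-b))
E
```

```text
gs 1.2
gl 1.2
pis 2.3
rod [0.54497814 0.39733229 0.024     ] 2.0 175.72217775637617 0.09987619645595727
```

```bash
python3 - <<'E'
from h import *
p,d=eyes.grab_frame("top")
c=eyes.calibration("top");K=np.array(c["camera_matrix"]);T=np.array(c["T"])
def h(X,Y,x0,r=1):
    u=round(x0+X/4);v=round(160+Y/4);z=np.median(d[v-r:v+r+1,u-r:u+r+1])
    return round(float((T[:3,:3]@(np.linalg.solve(K,[u,v,1.])*z)+T[:3,3])[2]*1000),1)
print("piston(52)",h(121,91,335,3),"gs(26)",[h(*a,130) for a in((504,74),(558,74),(531,47),(531,101))],"gl(26)",[h(*a,335) for a in((400,206),(474,206),(437,170),(437,243))])
print("rod(24)",[h(*a,130) for a in((160,185),(224,185),(192,155),(192,215))],[h(*a,130,0) for a in((168,323),(180,336),(193,323))],"bench",h(300,500,335,3))
order.finish_job()
E
```

```text
piston(52) 52.4 gs(26) [27.7, 24.2, 25.6, 23.8] gl(26) [25.8, 26.7, 24.6, 24.4]
rod(24) [23.8, 19.7, 23.0, 22.0] [24.3, 21.9, 26.0] bench 0.2
the job is handed in; nothing more can be done
```

All four parts are in their holders and released, and the job is handed in at about 29.6 s of the 104 s allowed. I put the small gear on the thin post first, then the piston in the cup, the large gear on the thick post and the rod in the cradle. Each was lowered onto its seat before I opened the jaws.

The last top-camera check, against the judging limits:

| Part | Distance from holder centre | Limit | Top height measured | Expected |
|---|---|---|---|---|
| Piston | 2.3 mm | 12 mm | 52.4 mm | 52 mm |
| Small gear | 1.2 mm | 12 mm | 24–28 mm | 26 mm |
| Large gear | 1.2 mm | 12 mm | 24–27 mm | 26 mm |
| Rod | 2.0 mm | 14 mm | 22–26 mm | 24 mm |

- **Rod angle:** it is about 0.4° (0.007 rad) off the cradle's axis, with the big end in the wide end; the limit is 0.25 rad.
- **Depth noise:** single-point heights scatter by about 2 mm, so they support the seating but do not prove tilt to high accuracy. One reading on the rod's big end was 19.7 mm, probably the edge of the ring.
- **Disagreement:** in an earlier scene-camera view I judged the large gear about 4 mm off centre, but the top view gives 1.2 mm. Both are within the limit.
- **Bystanders:** the oil bottle and screwdriver look unmoved in the pictures.

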